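# Wedge a freshly painted door off its front rests and hold

### The job

The freshly painted red cupboard door is lying on its drying stand and must come free of the two black front rests before the paint sticks. Take the yellow wedge by its grip block and, keeping it flat on the bench, push it thin end first, straight in under the middle of the door's front edge (the edge nearest the robot) until the door just lifts off both front rests, by a few millimetres and no more; finish while still gripping the wedge there, so that it carries the door's front. Touch the door with nothing but the wedge, keep it in place on the stand, and leave the other things on the bench alone.

Things in the scene. Friction and masses are not known exactly. Their poses are not given: they have to be found in the camera images.
- wedge: Loose yellow plastic wedge, 140 g, 152 mm long, 44 wide. Origin: underside, below the centre of its grip block; x points to the thin tip, z up. Ramp top rises evenly from 4 mm high at the tip (x=+136) to 30 mm at x=+16, where the grip block (x -16 to +16 mm) begins. Starts flat on the bench, left or right, nearer the robot than the stand.
- wedge_tip (a point): Middle of the wedge's thin tip, at its underside (wedge x = +136 mm). Axes as the wedge's.
- wedge_grip (a point): Point in the wedge's upright grip block, 45 mm above its underside: the block is 30 mm wide (y), 32 mm long (x), and stands 60 mm high from the underside, narrower than the 44 mm wide ramp. Grip it across y from above. Axes as the wedge's.
- door: Loose cupboard door lying flat, 200 mm deep (x), 300 wide (y), 20 thick, 0.5 to 0.95 kg, red on top, cream edges. Origin: centre of its underside; x points away from the robot, y left, z up. Rests unfastened, underside 18 mm above the bench, on the front rests and the stand's rear batten. Wedged up in front it tilts about its rear, and may first slide back up to 5 mm to the stand's fence.
- door_front (a point): Middle of the lower front edge of the door (door x = -100 mm, underside). 18 mm above the bench (z = 0.018) while the door is down.
- door_corner_left (a point): Lower front left corner of the door (door x = -100, y = +150 mm, underside), z = 0.018 while down.
- door_corner_right (a point): Lower front right corner of the door (door x = -100, y = -150 mm, underside), z = 0.018 while down.
- stand: Wooden drying stand fixed to the bench; origin on the bench under the door's usual centre, x away from the robot, y left. Rear batten 18 mm high at x=+60 to +100 mm; behind it a fence 36 mm high (face at x=+103). Side rails 10 mm high at y=+/-125 to 145 mm. Between the two front rests the bench is bare (y -120 to +120 mm, back to the rear batten): the wedge slides in there.
- front_rests: The two black front rests of the stand, each 30 mm (x) by 60 mm (y), 18 mm high, centred at x = -75, y = +/-150 mm in the stand's frame, so they stick out past the door's ends; origin and axes are the stand's.
- tape_roll: Bystander: roll of blue masking tape lying flat, 100 mm across, 36 mm high, in the place left or right where the wedge is not. Origin: centre of its underside.
- paint_tin: Bystander: closed red-labelled paint tin, 84 mm across, 100 mm high, left of the stand. Origin: centre of its underside.
- brush: Bystander: paint brush with wooden handle, 200 mm, lying right of the stand. Origin: underside of its middle.
- opener: Bystander: screwdriver with orange handle lying at the left side of the bench.
- brush_cup: Bystander: steel cup, 76 mm across, 85 mm high, at the right side of the bench. Origin: centre of its underside.
Things that resemble listed ones, but are neither listed nor needed, are in the scene too. Of the things shaped like the wedge, the yellow one is meant.

How it is judged:
By the outcome, as a careful person would: the job done as asked, in the order asked, and still so for the second after the job is handed in, while the arm keeps its last pose, push and grip.
It also fails if it takes over 45 s, if anything falls off the work surface, if the arm or the gripper's body presses on something with over 40 N, if the wrist force passes 120 N, or if a joint passes its speed limit or range.

### The arm

A 6-joint arm with a two-finger parallel gripper is mounted at the origin on the work surface. World frame = base frame: x ahead of the robot, y to its left, z up, the work surface at z = 0. Lengths are in mm, angles in rad, forces in N, time in s.
With the tool pointing down it reaches from about 350 to 975 mm from the base axis. Payload 7.1 kg.
Tool frame: the origin (TCP) lies at the very end of the fingers, on their centre line; the grasp point (between the pads) lies 19 mm behind it; x points along the fingers, y is the direction in which the jaws open and shut, and the axes are right-handed (so a half turn about x gives the same grasp; the last joint's range is limited). The gripper opens to 88 mm and grips with 3 to 60 N. Pads are 20 mm wide; open, the fingers measure 115 mm over their backs; the gripper's body (75 mm by 178 mm) begins 61 mm behind the grasp point.
Start: joints at [1.197, 0.423, 1.63, -0, 1.089, -0.019], TCP at [217.095, 586.067, 194.975] pointing down, gripper open.
Joint ranges: [-3, 3], [-0.9, 2.11], [0.09, 2.58], [-1.31, 4.45], [0.11, 2.69], [-2.54, 2.54]. Speed limits (rad/s): [2.39, 2.39, 3.01, 3.14, 3.14, 3.14].

### API

Orientations are given as a rotation vector (axis times angle).
In Python, from workcell import ctrl gives the robot as it stands. The module is installed in compiled form; this text tells all that it offers.
- The arm moves only by the tool carry_out, never from a script. Its argument "commands" is a list of rows, each a list of 6 numbers: the shift along the tool's x, y, z in m, then the turn, a rotation vector about the tool's x, y, z in degrees. In form: [[tx, ty, tz, rx, ry, rz], ...]. A call has 1 to 8 rows; each row shifts and turns the pose as measured when the row begins, along the tool's axes as they then stand; what a row does not reach is not made up. A row lasts 1/8 s, in which the tool goes at most 62.5 mm and 10.7 degrees, less where a joint would pass 70% of its speed; a pose out of reach is approached as far as the arm can. A call with a gripper value outside its range is refused whole. "grip" is the closure, from 0 (fully open) to 1 (shut), set as the call begins (left out, the last holds). The fingers move at their own pace and stop on an object; the grip force is fixed at half the most. Time passes only in rows, so rows that do not move let the fingers close. It gives the time, the measured TCP pose, the force and the opening at its end, in the units of the state.
- ctrl.get_obs(): the state, without advancing time (a new reading comes with each control period).
- ctrl.get_image(name): name is "scene" or "top" or "wrist"; returns a dict with "pixels" (400x640x3 uint8, blue, green, red), "intrinsics" (3x3 intrinsics, pixels), "dist_coeffs" ([k1, k2, p1, p2, k3] as OpenCV has them; the pictures are not rectified), "rvec" (rotation vector, rad) and "tvec" (3), from world to camera coordinates, as OpenCV has them. Camera axes: x right, y down, z forward; pixel columns grow to the right and rows downward; lengths in mm; the calibration is good to about 2 mm. A picture is of the moment at which its call begins. There is no depth.
- ctrl.close_job(): hands the job in, once; it reports no verdict.
The state is a dict: "t": time; "qpos": joint angles; "qvel": joint speeds; "joint_torque": joint torques, N m; "ee_pos": TCP position; "orientation": TCP orientation; "ft_force": force on the tool from outside, world axes, zero at the start; "moment": the same for the moment, N m; "width": finger opening in mm.
Only numpy, scipy, OpenCV 4.12 (cv2) and the standard library are available. Lean on these libraries where they do the work, as an engineer would, in place of code of your own. Each camera call takes 0.05 s, during which the arm holds its last target. There are 200 camera calls.

## Working session

There is one attempt and no reset: what is moved stays moved. The work goes in short steps, Python scripts to look and compute and a tool call to move; the robot and the scene stay as the last step left them, time stands still between calls to the robot, and variables do not carry over. Pictures are saved under pics/ and viewed, about 8 in all and at most 12, crops included, and the job is handed in when it is done.

Besides the shell and the picture viewer there is one more tool, called after "Call:" by a JSON object that holds its "name" and its "arguments". carry_out: Moves the arm, as the interface text tells. Its arguments: {"type":"object","properties":{"commands":{"type":"array"},"grip":{"type":"number"}},"required":["commands"]}

```bash
mkdir -p pics
cat > h.py <<'E'
import numpy as np, cv2
from workcell import ctrl
def shot(n,f=None):
    d=ctrl.get_image(n)
    for k in("intrinsics","dist_coeffs","rvec","tvec"): d[k]=np.array(d[k],float)
    if f: cv2.imwrite("pics/"+f,d["pixels"]); np.save("pics/"+f+".npy",d,allow_pickle=True)
    return d
def ray(d,uv):
    p=cv2.undistortPoints(np.array(uv,float).reshape(-1,1,2),d["intrinsics"],d["dist_coeffs"]).reshape(-1,2)
    R=cv2.Rodrigues(d["rvec"])[0]; c=-R.T@d["tvec"].ravel()
    v=np.c_[p,np.ones(len(p))]@R
    return c,v
def plane(d,uv,z):
    c,v=ray(d,uv); return c+v*((z-c[2])/v[:,2])[:,None]
def tri(d1,uv1,d2,uv2):
    c1,v1=ray(d1,uv1);c2,v2=ray(d2,uv2);out=[]
    for a,b in zip(v1,v2):
        s=np.linalg.lstsq(np.c_[a,-b],c2-c1,rcond=None)[0]
        p,q=c1+a*s[0],c2+b*s[1]; out.append(np.r_[(p+q)/2,np.linalg.norm(p-q)])
    return np.array(out)
def load(f): return np.load("pics/"+f+".npy",allow_pickle=True).item()
def proj(d,P): return cv2.projectPoints(np.array(P,float).reshape(-1,1,3),d["rvec"],d["tvec"],d["intrinsics"],d["dist_coeffs"])[0].reshape(-1,2)
E
python3 - <<'E'
from h import *
a=shot("top","top0.png");b=shot("scene","sc0.png")
o=ctrl.get_obs();print({k:np.round(v,3).tolist() for k,v in o.items()})
for d in(a,b):print(ray(d,[[320,200]]))
E
```

```text
{'t': 0.1, 'qpos': [1.197, 0.424, 1.631, 0.0, 1.089, -0.019], 'qvel': [0.0, -0.001, -0.002, 0.0, -0.001, 0.002], 'joint_torque': [-0.0, -54.561, -27.432, 0.064, 0.019, -0.0], 'ee_pos': [216.888, 585.578, 194.284], 'orientation': [0.277, 1.553, -0.279], 'ft_force': [-0.765, -0.037, 0.18], 'moment': [-0.025, 0.033, 0.0], 'width': 88.005}
(array([ 238.13514953,   60.32451048, 1438.14081168]), array([[ 0.17723422,  0.00343519, -0.98455667]]))
(array([1352.47625233,  177.49791263, 1004.36985135]), array([[-0.66103094, -0.09552951, -0.74433438]]))
```

View pics/top0.png

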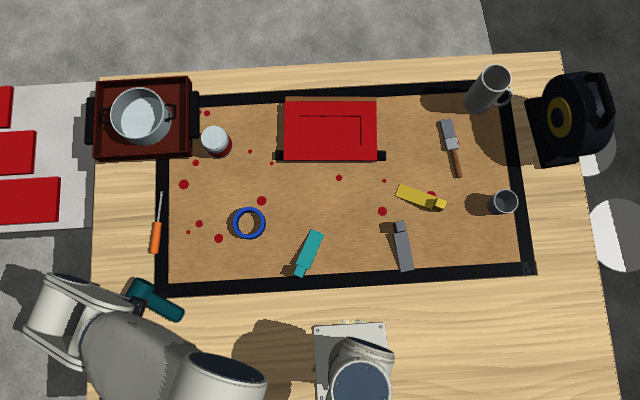

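View pics/sc0.png

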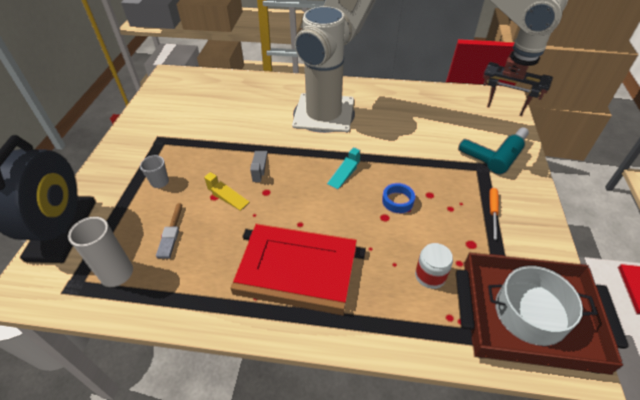

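Top view: the door's red top spans about (285,97)–(377,160), with the black rests at (279,155) and (381,155). The yellow wedge has its tip near (397,189) and its block near (440,204). The tape roll is on the left at (248,222). Next I'll crop these and mask them.

Run:
```python
from h import *
a,b=load("top0.png"),load("sc0.png")
def mask(d,lo,hi,win):
    h=cv2.cvtColor(d["pixels"],cv2.COLOR_BGR2HSV);m=cv2.inRange(h,lo,hi);o=np.zeros_like(m);x0,y0,x1,y1=win
    o[y0:y1,x0:x1]=m[y0:y1,x0:x1];return o
for n,d,w in(("top",a,(380,170,460,225)),("sc",b,(195,165,260,215))):
    m=mask(d,(20,110,60),(34,255,255),w)
    c=max(cv2.findContours(m,0,1)[0],key=cv2.contourArea)
    q=cv2.approxPolyDP(c,1.5,True).reshape(-1,2)
    print(n,cv2.contourArea(c),q.tolist(),cv2.minAreaRect(c)); print(np.round(plane(d,q,0)).tolist())
def crop(d,x0,y0,w,h,s): return cv2.resize(d["pixels"][y0:y0+h,x0:x0+w],None,fx=s,fy=s,interpolation=cv2.INTER_CUBIC)
A=np.vstack([np.hstack([crop(a,265,90,130,80,3),crop(a,385,165,130,80,3)]),np.hstack([crop(b,228,215,150,100,2.6),crop(b,190,165,150,100,2.6)])]) if 0 else None
t1=crop(a,265,88,130,80,3);t2=crop(a,385,170,65,40,6);s1=crop(b,230,222,143,88,3)[:240,:390];s2=crop(b,198,170,65,40,6)
s1=cv2.resize(s1,(390,240));cv2.imwrite("pics/c1.png",np.vstack([np.hstack([t1,t2]),np.hstack([s1,s2])]))
```

```text
top 590.5 [[395, 193], [398, 197], [431, 209], [433, 205], [443, 209], [446, 203], [443, 199], [438, 197], [436, 199], [434, 196], [399, 184]] ((420.53167724609375, 198.0113067626953), (51.4594612121582, 14.193394660949707), 19.653823852539062)
[[505.0, -178.0, 0.0], [491.0, -186.0, 0.0], [445.0, -288.0, 0.0], [458.0, -296.0, 0.0], [443.0, -327.0, 0.0], [462.0, -339.0, 0.0], [475.0, -330.0, 0.0], [483.0, -315.0, 0.0], [477.0, -308.0, 0.0], [487.0, -303.0, 0.0], [534.0, -193.0, 0.0]]
sc 652.0 [[204, 176], [207, 188], [224, 201], [239, 210], [248, 203], [248, 200], [227, 185], [219, 182], [215, 174], [209, 172]] ((224.21759033203125, 191.7623291015625), (51.27118682861328, 16.495325088500977), 38.23382568359375)
[[402.0, -356.0, 0.0], [455.0, -328.0, 0.0], [504.0, -256.0, 0.0], [534.0, -198.0, 0.0], [502.0, -177.0, -0.0], [490.0, -180.0, 0.0], [433.0, -266.0, 0.0], [423.0, -297.0, 0.0], [388.0, -321.0, 0.0], [381.0, -345.0, -0.0]]
```

View pics/c1.png

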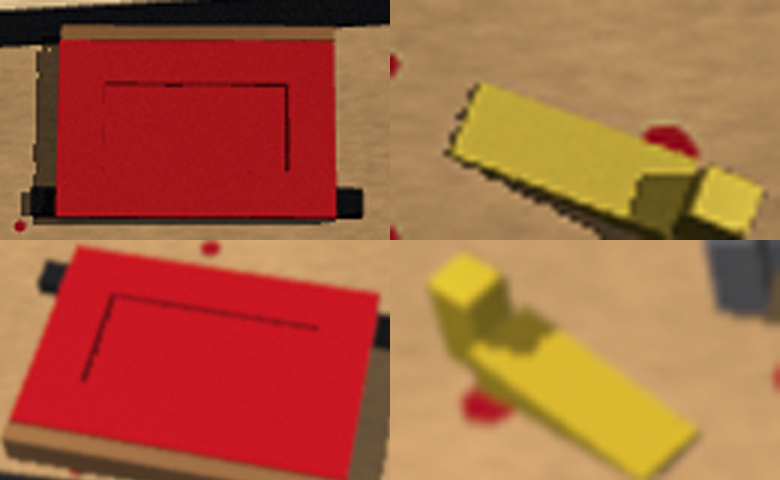

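The crops show the wedge's tip corners and block top clearly in both views, and the door's front top corners as well. I'll triangulate these.

Run:
```python
from h import *
a,b=load("top0.png"),load("sc0.png")
n=["tipL?","tipR?","block top","door FL","door FR"]
# tip edge seen from top: far corner, near corner (4mm up)
t=[[399.7,184.2],[395.3,195.8],[441.2,203.2],[284.2,160.3],[377,160.3]]
s=[[239.7,209.7],[249.3,202],[210.7,176.7],[356.3,239.3],[255.7,223.8]]
r=tri(a,t,b,s)
for i,j in zip(n,r):print(i,np.round(j,1))
tip=(r[0]+r[1])[:2]/2;blk=r[2][:2];d=tip-blk
print("len",np.hypot(*d),"yaw",np.degrees(np.arctan2(d[1],d[0])),"tip w",np.linalg.norm(r[0,:2]-r[1,:2]),"perp",np.degrees(np.arctan2(*(r[0]-r[1])[1::-1])))
e=r[3]-r[4];print("door w",np.linalg.norm(e[:3]),"yaw",np.degrees(np.arctan2(-e[0],e[1])))
print("at planes",plane(a,t[:2],4).round(1).tolist(),plane(a,t[2:3],60).round(1).tolist(),plane(b,s[2:3],60).round(1).tolist(),plane(a,t[3:],38).round(1).tolist(),plane(b,s[3:],38).round(1).tolist())
# all four door top corners top view
print(plane(a,[[285.7,101.3],[377,101.3]],38).round(1).tolist())
```

```text
tipL? [ 5.329e+02 -1.960e+02 -2.000e-01  5.000e-01]
tipR? [ 495.6 -176.6   -2.3    3.2]
block top [ 453.3 -306.8   53.9    3.8]
door FL [626.8 173.7  34.2   3.6]
door FR [ 608.  -123.4   34.     2.2]
len 135.04285565528016 yaw 63.16010683363455 tip w 41.96568773605702 perp -27.44225622114241
door w 297.7040344167214 yaw -3.604727191989975
at planes [[531.9, -194.9, 4.0], [494.8, -177.2, 4.0]] [[452.8, -307.1, 60.0]] [[459.1, -301.6, 60.0]] [[625.8, 171.6, 38.0], [607.2, -124.0, 38.0]] [[629.4, 175.4, 38.0], [611.1, -121.1, 38.0]]
[[825.8, 158.0, 38.0], [806.9, -141.1, 38.0]]
```

The measurements check out: block-to-tip is 135 mm (expected 136), the tip is 42 mm wide (44), the door 298 mm wide (300), and heights read about 4 mm low. Next I'll work out the tool frame and the approach.

```bash
cat >> h.py <<'E'
from scipy.spatial.transform import Rotation as Ro
def plan(pos,yaw):  # world TCP target, yaw (deg) of wedge x; tool y = wedge y*sign ; prints move in tool axes
    o=ctrl.get_obs();R=Ro.from_rotvec(o["orientation"]).as_matrix()
    y=np.radians(yaw)
    for s in(1,-1):
        ty=s*np.array([-np.sin(y),np.cos(y),0]);tx=np.array([0,0,-1.]);T=np.c_[tx,ty,np.cross(tx,ty)]
        rv=np.degrees(Ro.from_matrix(R.T@T).as_rotvec())
        print("s",s,"shift tool mm",(R.T@(np.array(pos)-o["ee_pos"])).round(1),"turn",rv.round(1))
    print("t",round(o["t"],2),"pos",np.round(o["ee_pos"],1),"q",np.round(o["qpos"],2),"F",np.round(o["ft_force"],1),"w",round(o["width"],1))
    print(R.round(3).tolist())
E
python3 -c "
from h import *
plan([455,-305,200],63)"
```

```text
s 1 shift tool mm [  -4.7 -752.4  532.7] turn [-83.3  -0.1   0.1]
s -1 shift tool mm [  -4.7 -752.4  532.7] turn [96.7  0.1  0.1]
t 0.1 pos [216.9 585.6 194.3] q [ 1.2   0.42  1.63  0.    1.09 -0.02] F [-0.8 -0.   0.2] w 88.0
[[-0.001, 0.347, 0.938], [-0.001, 0.938, -0.347], [-1.0, -0.001, -0.0]]
```

Call:
{"name": "carry_out", "arguments": {"commands": [[0,-0.007,0.058,5.4,0,0],[0,-0.007,0.058,5.4,0,0],[0,-0.007,0.058,5.4,0,0],[0,-0.007,0.058,5.4,0,0],[0,-0.007,0.058,5.4,0,0],[0,-0.007,0.058,5.4,0,0],[0,-0.007,0.058,5.4,0,0],[0,-0.007,0.058,5.4,0,0]], "grip": 0}}

```text
t: 1.1
ee_pos: [537.2, 247.7, 191.6]
orientation: [0.872, 1.388, -0.878]
ft_force: [0.6, -0.0, 0.9]
width: 87.7
```

Call:
{"name": "carry_out", "arguments": {"commands": [[0,-0.007,0.058,5.4,0,0],[0,-0.007,0.058,5.4,0,0],[0,-0.007,0.058,5.4,0,0],[0,-0.007,0.058,5.4,0,0],[0,-0.007,0.058,5.4,0,0],[0,-0.007,0.058,5.4,0,0],[0,-0.007,0.058,5.4,0,0],[0,-0.007,0.058,5.4,0,0]]}}

```text
t: 2.1
ee_pos: [530.1, -223.6, 190.5]
orientation: [1.447, 1.032, -1.455]
ft_force: [1.6, -0.3, 0.4]
width: 88.1
```

```bash
python3 -c "
from h import *
plan([455,-305,200],63)"
```

```text
s 1 shift tool mm [ -8.9 -44.3 101.5] turn [-172.1   -0.2    0.4]
s -1 shift tool mm [ -8.9 -44.3 101.5] turn [7.9 0.2 0.1]
t 2.1 pos [ 530.1 -223.6  190.5] q [-0.42  0.36  1.74 -0.    1.04 -0.08] F [ 1.6 -0.3  0.4] w 88.1
[[-0.004, 0.945, -0.328], [-0.003, -0.328, -0.945], [-1.0, -0.003, 0.004]]
```

Call:
{"name": "carry_out", "arguments": {"commands": [[0,-0.022,0.05,4,0,0],[0,-0.018,0.052,4,0,0],[0,0,0,0,0,0],[0,0,0,0,0,0]]}}

```text
t: 2.6
ee_pos: [451.5, -309.8, 190.0]
orientation: [1.552, 0.94, -1.562]
ft_force: [-0.3, -0.1, 0.8]
width: 88.0
```

```bash
python3 -c "
from h import *
shot('wrist','w1.png');plan([455,-305,200],63)"
```

```text
s 1 shift tool mm [-10.1   0.8  -5.6] turn [179.3   0.3  -0.4]
s -1 shift tool mm [-10.1   0.8  -5.6] turn [-0.7  0.3  0.2]
t 2.65 pos [ 451.6 -309.6  189.9] q [-0.62  0.32  1.8  -0.01  1.02 -0.13] F [-0.2 -0.3 -0.5] w 87.8
[[-0.005, 0.885, -0.465], [-0.002, -0.465, -0.885], [-1.0, -0.004, 0.004]]
```

View pics/w1.png

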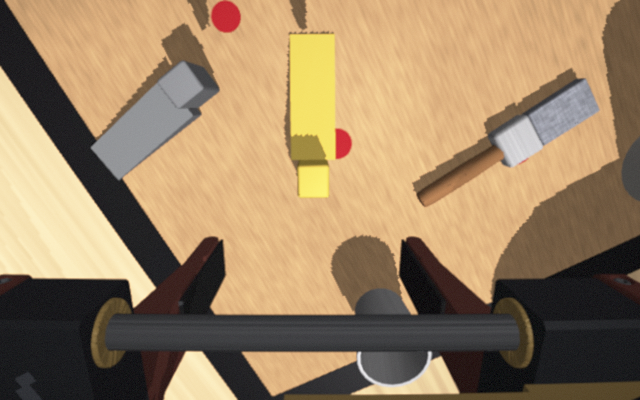

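The wrist view shows the wedge straight ahead, with its tip corners at (290,34) and (335,34) and its block top around (313,181). The cup and brush stay clear of the fingers.

Run:
```python
from h import *
w,a,b=load("w1.png"),load("top0.png"),load("sc0.png")
h=cv2.cvtColor(w["pixels"],cv2.COLOR_BGR2HSV);m=cv2.inRange(h,(20,110,60),(34,255,255))
c=max(cv2.findContours(m,0,1)[0],key=cv2.contourArea);print(cv2.approxPolyDP(c,2,True).reshape(-1,2).tolist())
m2=cv2.inRange(h,(20,110,200),(34,255,255));m2[:163]=0
x,y,ww,hh=cv2.boundingRect(m2);print(x,y,ww,hh);B=[x+ww/2-.5,y+hh/2-.5]
T=[[290.,34],[335,34]]
blk=plane(w,[B],60)[0];tp=plane(w,T,4);print("blk",blk,"tip",tp)
d=tp.mean(0)-blk;print("len",np.hypot(d[0],d[1]),"yaw",np.degrees(np.arctan2(d[1],d[0])),"w",np.linalg.norm(tp[0]-tp[1]))
for n,d2,p,tt in(("top",a,[441.2,203.2],[397.5,190]),("sc",b,[210.7,176.7],[244.5,205.9])):
  print(n,tri(w,[B,[312.5,34]],d2,[p,tt]).round(1).tolist())
plan([*blk[:2],150],np.degrees(np.arctan2(d[1],d[0])))
```

```text
[[290, 34], [291, 159], [299, 162], [298, 196], [327, 197], [327, 160], [334, 160], [334, 34]]
298 166 32 32
blk [ 453.10510626 -306.08266665   60.        ] tip [[ 495.87967304 -175.03630254    4.        ]
 [ 534.97751632 -195.65575143    4.        ]]
len 135.87329894688065 yaw 62.69750369685181 w 44.20184409958434
top [[452.9, -306.6, 59.8, 1.0], [514.4, -185.7, 3.9, 2.2]]
sc [[452.0, -306.6, 52.2, 2.1], [515.8, -184.9, 0.3, 0.3]]
s 1 shift tool mm [39.9 -0.2 -4. ] turn [179.6   0.3  -0.4]
s -1 shift tool mm [39.9 -0.2 -4. ] turn [-0.4  0.3  0.2]
t 2.65 pos [ 451.6 -309.6  189.9] q [-0.62  0.32  1.8  -0.01  1.02 -0.13] F [-0.2 -0.3 -0.5] w 87.8
[[-0.005, 0.885, -0.465], [-0.002, -0.465, -0.885], [-1.0, -0.004, 0.004]]
```

Call:
{"name": "carry_out", "arguments": {"commands": [[0.045,0,-0.004,0,0.3,0.2],[0.045,0,0,0,0,0],[0.04,0,0,0,0,0],[0.02,0,0,0,0,0],[0,0,0,0,0,0]]}}

```text
t: 3.28
ee_pos: [460.4, -301.0, 36.5]
orientation: [1.549, 0.945, -1.544]
ft_force: [0.1, 0.8, 0.4]
width: 87.9
```

```bash
python3 -c "
from h import *
plan([453,-306.3,28],62.7)"
```

```text
s 1 shift tool mm [ 8.5 -4.2  8.1] turn [-1.797e+02  3.000e-01 -1.000e-01]
s -1 shift tool mm [ 8.5 -4.2  8.1] turn [ 0.3 -0.1 -0.2]
t 3.27 pos [ 460.4 -301.    36.5] q [-0.6   0.55  1.89  0.    0.7  -0.13] F [0.1 0.8 0.4] w 87.9
[[0.004, 0.891, -0.454], [-0.001, -0.454, -0.891], [-1.0, 0.004, -0.001]]
```

Call:
{"name": "carry_out", "arguments": {"commands": [[0.004,-0.002,0.004,0,0,0],[0.004,-0.002,0.004,0,0,0],[0,0,0,0,0,0]]}}

```text
t: 3.65
ee_pos: [455.1, -306.5, 30.2]
orientation: [1.548, 0.943, -1.54]
ft_force: [-0.7, 0.3, 0.2]
width: 87.7
```

```bash
python3 -c "
from h import *
plan([453,-306.3,28],62.7)"
```

```text
s 1 shift tool mm [ 2.2 -1.9  0.8] turn [-1.796e+02  7.000e-01 -1.000e-01]
s -1 shift tool mm [ 2.2 -1.9  0.8] turn [ 0.4 -0.  -0.4]
t 3.65 pos [ 455.1 -306.5   30.2] q [-0.62  0.56  1.9   0.    0.68 -0.15] F [-0.7  0.3  0.2] w 87.7
[[0.007, 0.892, -0.452], [-0.003, -0.452, -0.892], [-1.0, 0.007, -0.001]]
```

Call:
{"name": "carry_out", "arguments": {"commands": [[0.002,-0.002,0.001,0.4,0,-0.4],[0,0,0,0,0,0]]}}

```text
t: 3.9
ee_pos: [453.1, -307.1, 29.0]
orientation: [1.552, 0.943, -1.55]
ft_force: [-0.3, -0.2, 0.6]
width: 87.6
```

Call:
{"name": "carry_out", "arguments": {"commands": [[0,0,0,0,0,0],[0,0,0,0,0,0],[0,0,0,0,0,0],[0,0,0,0,0,0],[0,0,0,0,0,0],[0,0,0,0,0,0]], "grip": 1}}

```text
t: 4.65
ee_pos: [453.3, -307.3, 29.3]
orientation: [1.552, 0.943, -1.549]
ft_force: [0.4, 0.5, 0.0]
width: 30.9
```

```bash
python3 -c "
from h import *
plan([453,-306.3,28],62.7)"
```

```text
s 1 shift tool mm [ 1.3 -0.7 -0.7] turn [180.   -0.2   0. ]
s -1 shift tool mm [ 1.3 -0.7 -0.7] turn [-0.  -0.  -0.1]
t 4.65 pos [ 453.3 -307.3   29.3] q [-0.62  0.56  1.89  0.    0.69 -0.14] F [0.4 0.5 0. ] w 30.9
[[0.002, 0.888, -0.459], [-0.001, -0.459, -0.888], [-1.0, 0.002, -0.0]]
```

Call:
{"name": "carry_out", "arguments": {"commands": [[-0.03,0,0,0,0,0],[-0.04,0,0,0,0,0],[0,0,0,0,0,0]]}}

```text
t: 5.03
ee_pos: [452.4, -306.7, 99.9]
orientation: [1.552, 0.945, -1.551]
ft_force: [0.6, -0.6, -1.1]
width: 28.9
```

Call:
{"name": "carry_out", "arguments": {"commands": [[0,-0.0225,-0.0435,9.5,0,0],[0,-0.0294,-0.0392,9.5,0,0],[0,-0.0354,-0.0339,9.5,0,0],[0,-0.0405,-0.0276,9.5,0,0],[0,-0.0445,-0.0206,9.5,0,0],[0,-0.0472,-0.013,9.5,0,0],[0,-0.0487,-0.005,9.3,0,0],[0,0,0,0,0,0]]}}

```text
t: 6.02
ee_pos: [453.0, 43.6, 92.5]
orientation: [-2.162, 0.103, 2.182]
ft_force: [-0.4, -0.8, -1.8]
width: 29.1
```

```bash
python3 -c "
from h import *
shot('wrist','w2.png');shot('top','top2.png')
plan([453,35,40],-3.6)"
```

```text
s 1 shift tool mm [52.6  6.3 -1.1] turn [178.2   0.   -0.8]
s -1 shift tool mm [52.6  6.3 -1.1] turn [-1.8  0.5  0. ]
t 6.12 pos [453.   41.3  92.6] q [0.06 0.35 2.06 0.   0.74 1.73] F [-0.1 -0.2 -1.5] w 28.9
[[-0.009, -0.095, -0.995], [0.001, -0.996, 0.095], [-1.0, -0.0, 0.009]]
```

View pics/w2.png

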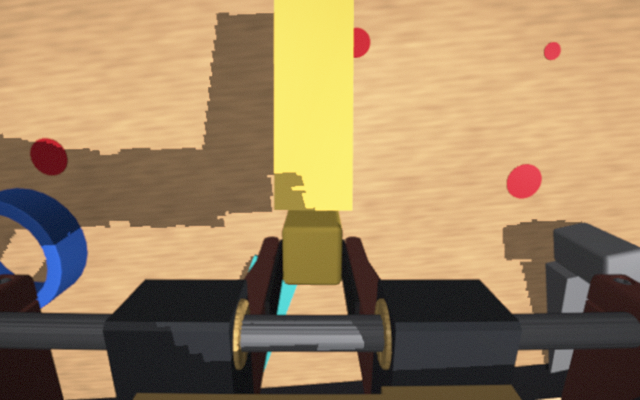

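The wrist view shows the wedge held squarely between the pads, with its ramp straight ahead. Next, a finer door measurement by line fits, plus the positions of the neighbouring objects.

```bash
cat >> h.py <<'E'
def door(d,z=38):
    h=cv2.cvtColor(d["pixels"],cv2.COLOR_BGR2HSV)
    m=cv2.inRange(h,(0,180,90),(6,255,255))|cv2.inRange(h,(174,180,90),(180,255,255))
    m=cv2.morphologyEx(m,cv2.MORPH_OPEN,np.ones((5,5)));w=np.zeros_like(m);w[85:175,265:400]=m[85:175,265:400]
    c=max(cv2.findContours(w,0,1)[0],key=cv2.contourArea);x,y,ww,hh=cv2.boundingRect(c)
    f=np.zeros_like(m);cv2.drawContours(f,[c],-1,255,-1)
    cols=np.arange(x+8,x+ww-8);rows=np.arange(y+8,y+hh-8)
    e=lambda L,n,hi:[np.flatnonzero(l)[-1]+.5 if hi else np.flatnonzero(l)[0]-.5 for l in L]
    S={"front":np.c_[cols,e(f[:,cols].T,0,1)],"rear":np.c_[cols,e(f[:,cols].T,0,0)],"left":np.c_[e(f[rows],0,0),rows],"right":np.c_[e(f[rows],0,1),rows]}
    L={}
    for k,p in S.items():
        P=plane(d,p,z)[:,:2].astype(np.float32);vx,vy,x0,y0=cv2.fitLine(P,cv2.DIST_HUBER,0,.01,.01).ravel();n=np.array([-vy,vx]);L[k]=(n,n@[x0,y0])
    I=lambda a,b:np.linalg.solve([L[a][0],L[b][0]],[L[a][1],L[b][1]])
    C=[I("front","left"),I("front","right"),I("rear","left"),I("rear","right")]
    mid=(C[0]+C[1])/2;ax=(C[2]+C[3])/2-mid;v=C[0]-C[1]
    print("FL FR RL RR",np.round(C,1).tolist(),"mid",mid.round(1),"depth",np.hypot(*ax).round(1),"w",np.hypot(*v).round(1),"yaw by axis",np.degrees(np.arctan2(ax[1],ax[0])).round(2),"by front",np.degrees(np.arctan2(-v[0],v[1])).round(2))
    return C,mid
E
python3 - <<'E'
from h import *
door(load("top0.png"));d=load("top2.png");C,mid=door(d)
a=load("top0.png")
print("teal",plane(a,[[306,229],[324,233],[292,273],[304,277]],5).round().tolist(),"tape",plane(a,[[229,222],[267,222]],20).round().tolist())
# rests
h=cv2.cvtColor(a["pixels"],cv2.COLOR_BGR2HSV);k=cv2.inRange(h,(0,0,0),(180,255,45))
for x0 in(262,377):
    w=np.zeros_like(k);w[145:166,x0:x0+22]=k[145:166,x0:x0+22];print(cv2.boundingRect(w),plane(a,[np.array(cv2.boundingRect(w))[:2],np.add(cv2.boundingRect(w)[:2],cv2.boundingRect(w)[2:])],18).round().tolist())
E
```

```text
FL FR RL RR [[628.5999755859375, 173.6999969482422], [609.9000244140625, -122.5999984741211], [829.0, 165.10000610351562], [809.7000122070312, -139.6999969482422]] mid [619.2  25.5] depth 200.5 w 296.9 yaw by axis -3.68 by front -3.6
FL FR RL RR [[628.5999755859375, 173.6999969482422], [609.9000244140625, -122.5999984741211], [829.0, 165.10000610351562], [809.7000122070312, -139.6999969482422]] mid [619.2  25.5] depth 200.5 w 296.9 yaw by axis -3.68 by front -3.6
teal [[406.0, 115.0, 5.0], [390.0, 59.0, 5.0], [271.0, 166.0, 5.0], [257.0, 129.0, 5.0]] tape [[441.0, 355.0, 20.0], [434.0, 236.0, 20.0]]
(275, 150, 9, 11) [[668.0, 202.0, 18.0], [629.0, 174.0, 18.0]]
(377, 151, 9, 10) [[644.0, -129.0, 18.0], [608.0, -155.0, 18.0]]
```

Call:
{"name": "carry_out", "arguments": {"commands": [[0.025,0.005,-0.005,-1.8,0.5,0],[0.02,0,0,0,0,0],[0.01,0,0,0,0,0],[0,0,0,0,0,0],[0,0,0,0,0,0]]}}

```text
t: 6.75
ee_pos: [457.1, 30.6, 35.5]
orientation: [-2.188, 0.069, 2.191]
ft_force: [-0.4, 0.4, -1.4]
width: 29.1
```

```bash
python3 -c "
from h import *
plan([459,35.7,29.3],-3.65)"
```

```text
s 1 shift tool mm [ 6.2 -5.2 -1.6] turn [-1.799e+02  0.000e+00  1.000e-01]
s -1 shift tool mm [ 6.2 -5.2 -1.6] turn [ 0.1  0.1 -0. ]
t 6.75 pos [457.1  30.6  35.5] q [ 0.04  0.46  2.08 -0.    0.6   1.67] F [-0.4  0.4 -1.4] w 29.1
[[-0.001, -0.063, -0.998], [-0.0, -0.998, 0.063], [-1.0, 0.0, 0.001]]
```

Straight and level. I'll correct sideways and lower to the bench gently.

Call:
{"name": "carry_out", "arguments": {"commands": [[0.003,-0.005,-0.001,0.1,0.1,0],[0.002,0,0,0,0,0],[0,0,0,0,0,0],[0.001,0,0,0,0,0],[0,0,0,0,0,0]]}}

```text
t: 7.38
ee_pos: [459.7, 36.1, 30.6]
orientation: [-2.193, 0.07, 2.185]
ft_force: [0.1, 0.6, -0.7]
width: 29.0
```

```bash
python3 -c "
from h import *
shot('wrist','w3.png');shot('top','top3.png');shot('scene','sc3.png')
plan([459,35.7,29.3],-3.65)
w=load('w3.png');h=cv2.cvtColor(w['pixels'],cv2.COLOR_BGR2HSV);m=cv2.inRange(h,(20,110,60),(34,255,255))
c=max(cv2.findContours(m,0,1)[0],key=cv2.contourArea);print(cv2.approxPolyDP(c,2,True).reshape(-1,2).tolist())
for f,win in(('top3.png',(290,150,350,230)),):
    a=load(f);h=cv2.cvtColor(a['pixels'],cv2.COLOR_BGR2HSV);m=cv2.inRange(h,(20,110,60),(34,255,255));k=np.zeros_like(m);k[150:230,290:350]=m[150:230,290:350]
    c=max(cv2.findContours(k,0,1)[0],key=cv2.contourArea);q=cv2.approxPolyDP(c,1.5,True).reshape(-1,2);print(q.tolist());print(plane(a,q,4).round().tolist())
cv2.imwrite('pics/c3.png',np.hstack([cv2.resize(load('top3.png')['pixels'][90:230,270:390],None,fx=3.3,fy=3.3),cv2.resize(load('sc3.png')['pixels'][170:310,230:350],None,fx=3.3,fy=3.3)]))
"
```

```text
s 1 shift tool mm [1.3 0.4 0.8] turn [-180.     0.    -0.3]
s -1 shift tool mm [1.3 0.4 0.8] turn [ 0.  -0.2 -0. ]
t 7.53 pos [459.8  36.1  30.6] q [ 0.05  0.47  2.08 -0.    0.58  1.69] F [-0.3  0.3 -0.9] w 29.1
[[0.004, -0.064, -0.998], [-0.0, -0.998, 0.064], [-1.0, 0.0, -0.004]]
[[273, 0], [274, 209], [288, 211], [282, 228], [283, 279], [287, 283], [335, 284], [341, 279], [342, 240], [338, 211], [352, 209], [354, 0]]
[[323, 170], [336, 169]]
[[595.0, 50.0, 4.0], [595.0, 7.0, 4.0]]
```

View pics/c3.png

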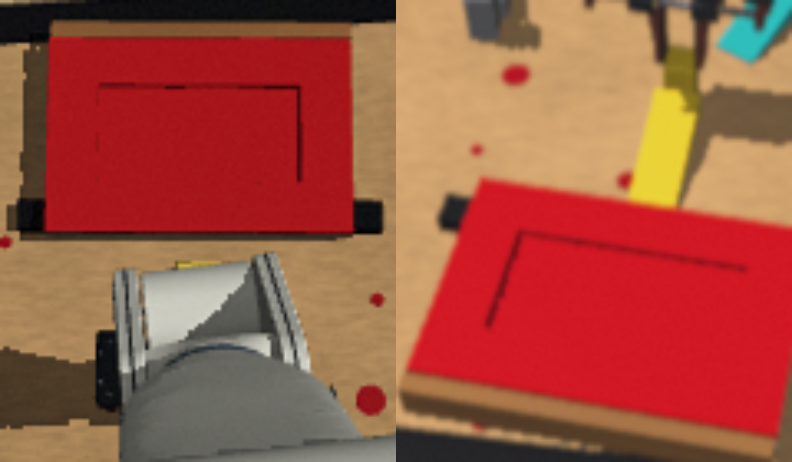

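The wedge tip is about 24 mm short of the door edge, square and centred. It reads about 1 mm above the bench, so I'll lower it to contact.

Call:
{"name": "carry_out", "arguments": {"commands": [[0.001,0,0,0,-0.2,0],[0.0007,0,0,0,0,0],[0,0,0,0,0,0]]}}

```text
t: 7.9
ee_pos: [459.7, 35.8, 30.3]
orientation: [-2.189, 0.07, 2.19]
ft_force: [0.8, 0.9, 0.5]
width: 29.3
```

```bash
python3 -c "
from h import *
plan([459,35.7,29.3],-3.65)"
```

```text
s 1 shift tool mm [1.  0.1 0.7] turn [-180.    0.    0.]
s -1 shift tool mm [1.  0.1 0.7] turn [ 0.  0. -0.]
t 7.9 pos [459.7  35.8  30.3] q [ 0.05  0.47  2.08 -0.    0.59  1.69] F [0.8 0.9 0.5] w 29.3
[[-0.0, -0.064, -0.998], [-0.0, -0.998, 0.064], [-1.0, 0.0, 0.0]]
```

Call:
{"name": "carry_out", "arguments": {"commands": [[0.001,0,0,0,0,0],[0,0,0,0,0,0]]}}

```text
t: 8.15
ee_pos: [459.7, 35.6, 30.2]
orientation: [-2.189, 0.07, 2.19]
ft_force: [-1.1, 1.1, 1.2]
width: 29.5
```

Call:
{"name": "carry_out", "arguments": {"commands": [[0.001,0,0,0,0,0],[0,0,0,0,0,0]]}}

```text
t: 8.4
ee_pos: [459.8, 35.5, 30.2]
orientation: [-2.189, 0.07, 2.19]
ft_force: [-1.6, 0.5, 0.9]
width: 29.3
```

Call:
{"name": "carry_out", "arguments": {"commands": [[0.0003,0,-0.012,0,0,0],[0.0003,0,-0.012,0,0,0],[0.0003,0,-0.012,0,0,0],[0.0003,0,-0.012,0,0,0],[0,0,0,0,0,0]]}}

```text
t: 9.02
ee_pos: [495.2, 32.7, 29.7]
orientation: [-2.16, 0.071, 2.219]
ft_force: [0.6, 0.4, 0.8]
width: 29.1
```

```bash
cat >> h.py <<'E'
def prog():
    p=np.array([619.2,25.5]);u=np.array([np.cos(np.radians(-3.65)),np.sin(np.radians(-3.65))])
    o=ctrl.get_obs();e=np.array(o["ee_pos"][:2])-p;print("advance past 18mm-contact",round(e@u+71.4+1,1),"lateral",round(-e[0]*u[1]+e[1]*u[0],1))
E
python3 -c "
from h import *
plan([459,35.7,30.2],-3.65);prog()"
```

```text
s 1 shift tool mm [ 0.5 -0.7 36.4] turn [-180.     0.2    2.4]
s -1 shift tool mm [ 0.5 -0.7 36.4] turn [ 0.   1.5 -0.1]
t 9.03 pos [495.2  32.7  29.7] q [0.04 0.52 1.99 0.   0.67 1.67] F [0.6 0.4 0.8] w 29.1
[[-0.027, -0.063, -0.998], [-0.001, -0.998, 0.063], [-1.0, 0.002, 0.027]]
advance past 18mm-contact -51.8 lateral -0.7
```

Call:
{"name": "carry_out", "arguments": {"commands": [[0,-0.0004,-0.004,0,1.5,0],[0,-0.0003,-0.01,0,0.4,0],[0,0,-0.01,0,0.4,0],[0,0,-0.01,0,0.4,0],[0,0,0,0,0,0]]}}

```text
t: 9.65
ee_pos: [520.9, 31.3, 29.7]
orientation: [-2.198, 0.074, 2.184]
ft_force: [1.3, -0.2, 3.5]
width: 29.4
```

```bash
python3 -c "
from h import *
plan([459,35.7,30.2],-3.65);prog()"
```

```text
s 1 shift tool mm [-0.9 -0.5 62. ] turn [-180.     0.3   -0.6]
s -1 shift tool mm [-0.9 -0.5 62. ] turn [ 0.  -0.4 -0.2]
t 9.65 pos [520.9  31.3  29.7] q [ 0.04  0.53  1.95 -0.01  0.65  1.68] F [ 1.3 -0.2  3.5] w 29.4
[[0.006, -0.063, -0.998], [-0.004, -0.998, 0.063], [-1.0, 0.004, -0.006]]
advance past 18mm-contact -26.1 lateral -0.5
```

Call:
{"name": "carry_out", "arguments": {"commands": [[0,-0.0004,-0.006,0,0,-0.2],[0,-0.0002,-0.008,0,0.2,0],[0,0,-0.006,0,0.2,0],[0,0,0,0,0,0]]}}

```text
t: 10.15
ee_pos: [535.5, 30.7, 29.6]
orientation: [-2.192, 0.07, 2.187]
ft_force: [0.9, 0.9, 2.0]
width: 29.5
```

```bash
python3 -c "
from h import *
shot('top','top4.png');door(load('top4.png'));plan([459,35.7,30.2],-3.65);prog()"
```

```text
FL FR RL RR [[678.4000244140625, 171.5], [690.4000244140625, -129.5], [829.0, 165.10000610351562], [809.7000122070312, -139.6999969482422]] mid [684.4  21. ] depth 135.2 w 301.3 yaw by axis -3.54 by front 2.28
s 1 shift tool mm [-0.8 -0.2 76.7] turn [-1.8e+02  1.0e-01 -3.0e-01]
s -1 shift tool mm [-0.8 -0.2 76.7] turn [ 0.  -0.2 -0. ]
t 10.2 pos [535.6  30.7  29.6] q [ 0.04  0.55  1.92 -0.    0.67  1.67] F [-1.2 -0.2  4.4] w 29.1
[[0.003, -0.063, -0.998], [-0.001, -0.998, 0.063], [-1.0, 0.001, -0.003]]
advance past 18mm-contact -11.4 lateral -0.2
```

Call:
{"name": "carry_out", "arguments": {"commands": [[0,-0.0002,-0.005,0,0,0],[0,0,-0.004,0,0.1,0],[0,0,0,0,0,0]]}}

```text
t: 10.58
ee_pos: [540.3, 30.4, 29.6]
orientation: [-2.185, 0.071, 2.194]
ft_force: [0.9, 0.5, 3.1]
width: 29.3
```

Call:
{"name": "carry_out", "arguments": {"commands": [[0,0,-0.004,0,0.1,0],[0,0,-0.004,0,0.1,0],[0,0,0,0,0,0]]}}

```text
t: 10.95
ee_pos: [544.0, 30.1, 29.6]
orientation: [-2.18, 0.071, 2.199]
ft_force: [1.0, 0.8, 2.4]
width: 29.3
```

```bash
python3 -c "
from h import *
shot('top','top5.png');door(load('top5.png'));plan([459,35.7,30.2],-3.65);prog()"
```

```text
FL FR RL RR [[693.7000122070312, 170.89999389648438], [707.7000122070312, -131.0], [829.0, 165.10000610351562], [809.7000122070312, -139.6999969482422]] mid [700.7  20. ] depth 118.8 w 302.2 yaw by axis -3.51 by front 2.67
s 1 shift tool mm [ 0.2 -0.2 85.2] turn [-1.8e+02  1.0e-01  8.0e-01]
s -1 shift tool mm [ 0.2 -0.2 85.2] turn [ 0.   0.5 -0.1]
t 11.0 pos [544.   30.1  29.6] q [ 0.03  0.56  1.89 -0.    0.7   1.67] F [-0.9  0.   4.8] w 29.2
[[-0.009, -0.064, -0.998], [-0.001, -0.998, 0.064], [-1.0, 0.001, 0.009]]
advance past 18mm-contact -2.9 lateral -0.2
```

Call:
{"name": "carry_out", "arguments": {"commands": [[0,-0.0002,-0.004,0,0.5,0],[0,0,-0.004,0,0.2,0],[0,0,0,0,0,0]]}}

```text
t: 11.38
ee_pos: [546.3, 29.9, 29.6]
orientation: [-2.182, 0.072, 2.198]
ft_force: [1.9, -0.3, 0.8]
width: 29.1
```

Call:
{"name": "carry_out", "arguments": {"commands": [[0,0,-0.004,0,0.2,0],[0,0,-0.004,0,0.2,0],[0,0,0,0,0,0]]}}

```text
t: 11.75
ee_pos: [546.2, 30.0, 29.6]
orientation: [-2.172, 0.072, 2.208]
ft_force: [2.7, 0.3, 1.4]
width: 29.1
```

```bash
python3 -c "
from h import *
shot('top','top6.png');door(load('top6.png'));plan([459,35.7,30.2],-3.65);prog()"
```

```text
FL FR RL RR [[699.2999877929688, 170.60000610351562], [714.7999877929688, -131.60000610351562], [829.0, 165.10000610351562], [809.7000122070312, -139.6999969482422]] mid [707.1  19.5] depth 112.5 w 302.6 yaw by axis -3.49 by front 2.93
s 1 shift tool mm [ 0.8 -0.2 87.4] turn [180.   -0.2  -1.5]
s -1 shift tool mm [ 0.8 -0.2 87.4] turn [-0.   0.9 -0.1]
t 11.8 pos [546.2  29.9  29.6] q [ 0.03  0.56  1.88 -0.    0.71  1.67] F [-2.3  0.6  6.9] w 29.0
[[-0.017, -0.064, -0.998], [-0.001, -0.998, 0.064], [-1.0, 0.002, 0.016]]
advance past 18mm-contact -0.7 lateral -0.2
```

The wedge met the door at -0.7 mm from the predicted contact point, so the geometry agrees. Small steps now stall, so I'll push with larger targets.

Call:
{"name": "carry_out", "arguments": {"commands": [[0,0,-0.008,0,1.0,0],[0,0,-0.008,0,0.5,0]]}}

```text
t: 12.05
ee_pos: [549.7, 29.4, 29.0]
orientation: [-2.174, 0.074, 2.207]
ft_force: [-22.8, 4.1, 29.2]
width: 29.0
```

```bash
python3 -c "
from h import *
plan([459,35.7,30.2],-3.65);prog()"
```

```text
s 1 shift tool mm [ 0.2 -0.5 90.9] turn [179.9  -0.3  -1.3]
s -1 shift tool mm [ 0.2 -0.5 90.9] turn [-0.1  0.9 -0.2]
t 12.05 pos [549.7  29.4  29. ] q [ 0.03  0.57  1.87 -0.    0.71  1.67] F [-22.8   4.1  29.2] w 29.0
[[-0.015, -0.065, -0.998], [-0.003, -0.998, 0.065], [-1.0, 0.004, 0.015]]
advance past 18mm-contact 2.8 lateral -0.6
```

Call:
{"name": "carry_out", "arguments": {"commands": [[-0.001,-0.0005,-0.006,0,0.6,-0.2],[-0.0005,-0.0003,-0.006,0,0.4,0]]}}

```text
t: 12.3
ee_pos: [550.9, 29.6, 29.0]
orientation: [-2.169, 0.072, 2.209]
ft_force: [-19.9, 1.1, 24.2]
width: 29.0
```

```bash
python3 -c "
from h import *
plan([459,35.7,30.2],-3.65);prog()"
```

```text
s 1 shift tool mm [ 0.5 -0.2 92.1] turn [ 1.8e+02 -1.0e-01 -1.6e+00]
s -1 shift tool mm [ 0.5 -0.2 92.1] turn [-0.   1.1 -0.1]
t 12.3 pos [550.9  29.6  29. ] q [0.03 0.57 1.87 0.   0.72 1.67] F [-19.9   1.1  24.2] w 29.0
[[-0.018, -0.064, -0.998], [-0.0, -0.998, 0.064], [-1.0, 0.002, 0.018]]
advance past 18mm-contact 4.0 lateral -0.3
```

Call:
{"name": "carry_out", "arguments": {"commands": [[-0.002,0,-0.004,0,1.0,0],[-0.002,0,-0.006,0,0.5,0]]}}

```text
t: 12.55
ee_pos: [553.9, 29.0, 30.3]
orientation: [-2.184, 0.073, 2.196]
ft_force: [-5.9, 0.9, -1.1]
width: 29.8
```

```bash
python3 -c "
from h import *
shot('top','top7.png');door(load('top7.png'));shot('scene','sc7.png');shot('wrist','w7.png')
plan([459,35.7,30.2],-3.65);prog()
a=load('w7.png')['pixels'];b=load('sc7.png')['pixels'];cv2.imwrite('pics/c7.png',np.hstack([cv2.resize(a,(400,250)),cv2.resize(b[150:262,210:389],(400,250))]))
"
```

```text
FL FR RL RR [[708.7000122070312, 170.1999969482422], [716.4000244140625, -131.6999969482422], [829.0, 165.10000610351562], [809.7000122070312, -139.6999969482422]] mid [712.5  19.3] depth 107.0 w 302.1 yaw by axis -3.53 by front 1.47
s 1 shift tool mm [ 0.5 -0.5 95.7] turn [180.   -0.2  -0.4]
s -1 shift tool mm [ 0.5 -0.5 95.7] turn [-0.   0.3 -0.2]
t 12.7 pos [554.4  29.   30.2] q [ 0.03  0.57  1.87 -0.    0.71  1.67] F [-6.   1.5 -0.6] w 29.5
[[-0.005, -0.064, -0.998], [-0.002, -0.998, 0.064], [-1.0, 0.003, 0.005]]
advance past 18mm-contact 7.5 lateral -0.6
```

View pics/c7.png

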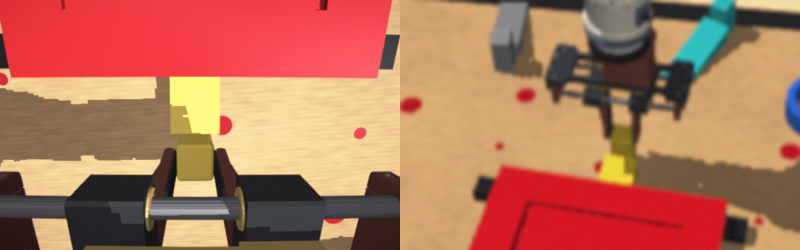

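The wrist view shows the wedge straight under the door's front edge, with both rests' ends visible. Forces are now moderate. I'll measure the door's front edge and any wedge slip from the wrist camera.

```bash
cat >> h.py <<'E'
def front(d,zs=(38,41)):
    h=cv2.cvtColor(d["pixels"],cv2.COLOR_BGR2HSV)
    m=cv2.inRange(h,(0,150,80),(8,255,255))|cv2.inRange(h,(172,150,80),(180,255,255));m[170:]=0
    c=max(cv2.findContours(m,0,1)[0],key=cv2.contourArea);f=np.zeros_like(m);cv2.drawContours(f,[c],-1,255,-1)
    cols=np.arange(60,580,5);e=np.array([np.flatnonzero(f[:,k])[-1]+.5 for k in cols])
    q=np.polyfit(cols,e,1)
    ends=np.polyval(q,[60,580])
    for z in zs:
        P=plane(d,[[60,ends[0]],[580,ends[1]]],z);t=(25.5-P[0,1])/(P[1,1]-P[0,1]);M=P[0]+t*(P[1]-P[0]);v=P[0]-P[1]
        print("z",z,"front x at y25.5",M[0].round(1),"yaw",np.degrees(np.arctan2(-v[0],v[1])).round(2))
    m=cv2.inRange(h,(20,110,60),(34,255,255));c=max(cv2.findContours(m,0,1)[0],key=cv2.contourArea)
    print("wedge px",cv2.approxPolyDP(c,2,True).reshape(-1,2).tolist(),"edge rows",ends.round(1))
E
python3 -c "
from h import *
front(load('w7.png'))
for f in('w3.png','w7.png'):
    w=load(f);print(Ro.from_rotvec(w['rvec'].ravel()).inv().apply(-w['tvec'].ravel()).round(1), plane(w,[[313,209.5]],30).round(1))
"
```

```text
z 38 front x at y25.5 618.8 yaw -3.69
z 41 front x at y25.5 619.0 yaw -3.69
wedge px [[272, 123], [272, 212], [286, 215], [281, 236], [282, 281], [287, 288], [338, 287], [341, 280], [342, 240], [337, 214], [349, 213], [351, 202], [350, 123]] edge rows [122.6 122.7]
[531.8  32.3 220.9] [[474.9  35.2  30. ]]
[628.1  25.5 220. ] [[569.8  28.   30. ]]
```

Call:
{"name": "carry_out", "arguments": {"commands": [[-0.0005,-0.0005,-0.006,0,0.7,-0.2],[-0.001,-0.0003,-0.006,0,0.7,0]]}}

```text
t: 12.95
ee_pos: [557.1, 29.0, 29.0]
orientation: [-2.19, 0.071, 2.188]
ft_force: [-21.0, 1.9, 25.1]
width: 29.6
```

```bash
python3 -c "
from h import *
shot('wrist','w8.png')
plan([459,35.7,30.2],-3.65);prog();front(load('w8.png'));print(plane(load('w8.png'),[[313,212.5]],30))
"
```

```text
s 1 shift tool mm [-1.3 -0.3 98.3] turn [ 1.8e+02 -1.0e-01  1.0e-01]
s -1 shift tool mm [-1.3 -0.3 98.3] turn [-0.  -0.1 -0. ]
t 13.0 pos [557.1  29.   29.1] q [ 0.03  0.57  1.87 -0.    0.7   1.67] F [-15.8   1.1  14.3] w 29.2
[[0.001, -0.064, -0.998], [-0.001, -0.998, 0.064], [-1.0, 0.001, -0.001]]
advance past 18mm-contact 10.2 lateral -0.4
z 38 front x at y25.5 618.8 yaw -3.68
z 41 front x at y25.5 618.9 yaw -3.68
wedge px [[274, 128], [271, 130], [272, 210], [274, 214], [286, 215], [281, 239], [282, 281], [287, 288], [337, 288], [341, 280], [342, 253], [337, 214], [351, 212], [351, 129]] edge rows [127.9 127.9]
[[571.0061525  28.1466566  30.       ]]
```

Call:
{"name": "carry_out", "arguments": {"commands": [[-0.0025,-0.0004,-0.005,0,0.5,0],[-0.0015,0,-0.006,0,0.4,0]]}}

```text
t: 13.25
ee_pos: [560.4, 28.6, 30.0]
orientation: [-2.192, 0.073, 2.187]
ft_force: [-5.8, 0.8, -0.8]
width: 29.5
```

```bash
python3 -c "
from h import *
shot('wrist','w9.png')
plan([459,35.7,30.2],-3.65);prog();front(load('w9.png'));print(plane(load('w9.png'),[[313,212.5]],30))
"
```

```text
s 1 shift tool mm [ -0.5  -0.6 102. ] turn [180.   -0.2   0.2]
s -1 shift tool mm [ -0.5  -0.6 102. ] turn [-0.  -0.1 -0.1]
t 13.3 pos [560.8  28.6  30. ] q [ 0.03  0.57  1.86 -0.    0.71  1.67] F [-5.7  0.2 -1.5] w 29.4
[[0.002, -0.064, -0.998], [-0.002, -0.998, 0.064], [-1.0, 0.002, -0.003]]
advance past 18mm-contact 13.9 lateral -0.6
z 38 front x at y25.5 618.7 yaw -3.65
z 41 front x at y25.5 618.9 yaw -3.65
wedge px [[272, 135], [272, 212], [286, 215], [281, 236], [282, 281], [287, 288], [336, 288], [341, 280], [342, 251], [337, 214], [350, 213], [351, 135]] edge rows [134.6 134.3]
[[573.97079372  27.7426693   30.        ]]
```

Vision puts the lift at about 2 mm now. As an independent check, I'll compare the door's front top edge in the fixed scene camera with its starting image.

```bash
cat >> h.py <<'E'
def lift(d,ref):
    C={"L":np.array([628.6,173.7]),"R":np.array([609.9,-122.6])};v=C["L"]-C["R"]
    def prof(im,u,dr):
        g=im[:,:,1].astype(np.float32)
        s=np.arange(-7,7,.1);p=u+s[:,None]*dr
        g=cv2.GaussianBlur(g,(0,0),1);x=cv2.remap(g,p[:,0].astype(np.float32)[None],p[:,1].astype(np.float32)[None],1).ravel()
        k=np.gradient(x);i=np.abs(k).argmax()
        w=np.abs(k)**2*(abs(s-s[i])<1.5);return (w*s).sum()/w.sum()
    for n,ts in(("R",np.linspace(.04,.3,12)),("L",np.linspace(.75,.96,12))):
        o=[]
        for t in ts:
            P=np.r_[C["R"]+t*v,38.];u=proj(ref,[P])[0];du=proj(ref,[P+[0,0,10]])[0]-u;L=np.linalg.norm(du)/10;dr=du/np.linalg.norm(du)
            o.append((prof(d["pixels"],u,dr)-prof(ref["pixels"],u,dr))/L)
        print(n,"median mm",np.median(o).round(2),"mm/px",round(1/L,2),np.round(o,1).tolist())
E
python3 -c "
from h import *
d=shot('scene','sc9.png');r=load('sc0.png')
print('null');lift(load('sc3.png'),r);print('sc7');lift(load('sc7.png'),r);print('now');lift(d,r);prog()"
```

```text
null
R median mm -0.01 mm/px 4.64 [-0.0, -0.1, 0.0, 0.0, -0.0, -0.0, 0.0, -0.0, -0.0, -0.0, -0.0, -0.0]
L median mm -0.01 mm/px 4.68 [-0.0, -1.0, -0.9, 0.9, 0.2, -0.0, 0.3, -0.0, -0.0, -0.0, 0.0, -0.0]
sc7
R median mm -0.34 mm/px 4.64 [-0.3, -0.3, -3.7, 1.3, -0.3, -0.4, -0.2, -0.5, -0.4, -0.0, -0.5, -0.3]
L median mm -0.16 mm/px 4.68 [0.2, -0.8, -1.3, 0.0, -0.2, -0.2, 0.1, -0.2, -0.2, 0.1, 0.1, -0.1]
now
R median mm 0.18 mm/px 4.64 [-0.0, -1.3, 0.5, 0.3, 0.3, 3.6, -0.0, -0.0, -0.0, 0.1, 2.0, 2.0]
L median mm 0.55 mm/px 4.68 [0.5, -0.7, -0.6, 0.5, 0.6, 0.8, 3.2, 2.0, 0.8, 2.8, 0.5, 0.3]
advance past 18mm-contact 13.9 lateral -0.7
```

```bash
cat >> h.py <<'E'
def shift(d,ref,A,B,ts,dirn,ch=1,z=38.):
    """median displacement (mm) of the edge A-B along world direction dirn between ref and d"""
    g=[cv2.GaussianBlur(i["pixels"][:,:,ch].astype(np.float32),(0,0),1) for i in(d,ref)];s=np.arange(-4,4,.1);o=[]
    for t in ts:
        P=np.r_[np.array(A)+t*(np.array(B)-A),z];u=proj(ref,[P])[0];du=proj(ref,[P+10*np.array(dirn,float)])[0]-u;L=np.linalg.norm(du)/10
        p=(u+s[:,None]*du/np.linalg.norm(du)).astype(np.float32)
        X=[cv2.remap(k,p[None,:,0].copy(),p[None,:,1].copy(),1).ravel() for k in g]
        e=[abs(np.gradient(x)) for x in X];c=[]
        for k in e: w=k**2*(abs(s-s[k.argmax()])<1.5);c.append((w*s).sum()/w.sum())
        o.append((c[0]-c[1])/L)
    return np.median(o).round(2),np.round(np.percentile(o,[25,75]),2)
def both(t,s):
    T,S=load("top0.png"),load("sc0.png");FL,FR,RL,RR=[628.6,173.7],[609.9,-122.6],[829,165.1],[809.7,-139.7]
    q=np.linspace(.05,.95,40)
    print("top rear +x",shift(t,T,RL,RR,q,[1,0,0]),"top front ends +x L",shift(t,T,FL,FR,np.linspace(.04,.2,15),[1,0,0]),"R",shift(t,T,FL,FR,np.linspace(.8,.96,15),[1,0,0]))
    print("scene rear +x",shift(s,S,RL,RR,q,[1,0,0]),"scene front L +z",shift(s,S,FL,FR,np.linspace(.04,.3,30),[0,0,1]),"R",shift(s,S,FL,FR,np.linspace(.7,.96,30),[0,0,1]))
    P=[619,25,38.];a=proj(S,[P,np.add(P,[10,0,0]),np.add(P,[0,0,10])]);print("scene px per 10mm x,z",(a[1:]-a[0]).round(2).tolist())
    a=proj(T,[P,np.add(P,[10,0,0]),np.add(P,[0,0,10])]);print("top px per 10mm x,z",(a[1:]-a[0]).round(2).tolist())
E
python3 -c "
from h import *
print('at7');both(load('top7.png'),load('sc7.png'))
t=shot('top','top9.png');print('now');both(t,load('sc9.png'));prog()
cv2.imwrite('pics/c9.png',np.vstack([np.hstack([cv2.resize(load(f)['pixels'][210:262,232:382],(390,135),interpolation=2) for f in('sc0.png','sc9.png')]),np.hstack([cv2.resize(load(f)['pixels'][85:175,265:395],(390,270),interpolation=2) for f in('top0.png','top9.png')])]))
"
```

```text
at7
top rear +x (np.float64(0.78), array([1.000e-02, 1.262e+01])) top front ends +x L (np.float64(2.71), array([2.38, 3.5 ])) R (np.float64(0.69), array([-0.02,  6.19]))
scene rear +x (np.float64(0.01), array([-0.01,  0.05])) scene front L +z (np.float64(-0.17), array([-0.29, -0.05])) R (np.float64(-0.31), array([-0.41, -0.22]))
scene px per 10mm x,z [[-0.55, 2.74], [-0.12, -2.14]]
top px per 10mm x,z [[-0.2, -3.02], [0.02, -0.83]]
now
top rear +x (np.float64(1.27), array([ 0.06, 12.63])) top front ends +x L (np.float64(2.58), array([2.23, 3.31])) R (np.float64(0.23), array([-0.1 ,  3.55]))
scene rear +x (np.float64(0.01), array([-0.01,  0.04])) scene front L +z (np.float64(0.59), array([0.32, 0.98])) R (np.float64(0.18), array([0.  , 0.38]))
scene px per 10mm x,z [[-0.55, 2.74], [-0.12, -2.14]]
top px per 10mm x,z [[-0.2, -3.02], [0.02, -0.83]]
advance past 18mm-contact 13.9 lateral -0.6
```

View pics/c9.png

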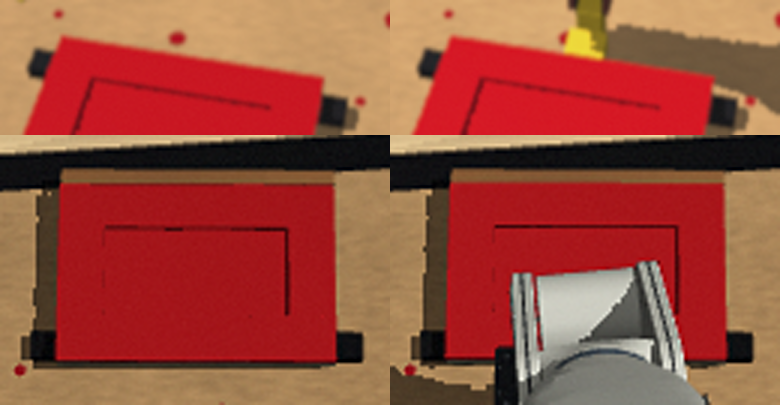

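The c9 picture shows no visible slide or yaw of the door. At 4.6 mm/px, the scene camera is too coarse for millimetres of lift. The wrist view has both front corners, so I'll take height from the door's apparent width.

```bash
cat >> h.py <<'E'
from scipy.optimize import brentq
def wid(d):
    h=cv2.cvtColor(d["pixels"],cv2.COLOR_BGR2HSV);m=cv2.inRange(h,(0,150,80),(8,255,255))|cv2.inRange(h,(172,150,80),(180,255,255));m[170:]=0
    c=max(cv2.findContours(m,0,1)[0],key=cv2.contourArea);f=np.zeros_like(m);cv2.drawContours(f,[c],-1,255,-1)
    cols=np.arange(60,580,5);fr=np.polyfit(cols,[np.flatnonzero(f[:,k])[-1]+.5 for k in cols],1);y=int(fr[1]+320*fr[0])
    rows=np.arange(y-60,y-6);P=[]
    for hi in(0,1):
        e=np.array([np.flatnonzero(f[r])[-1]+.5 if hi else np.flatnonzero(f[r])[0]-.5 for r in rows]);ok=(e>2)&(e<637)
        if ok.sum()<10: print("edge out",hi);return
        q=np.polyfit(rows[ok],e[ok],1);yy=(fr[1]+fr[0]*q[1])/(1-fr[0]*q[0]);P.append([np.polyval(q,yy),yy])
    W=lambda z:np.linalg.norm(np.diff(plane(d,P,z)[:,:2],axis=0))
    print("corners",np.round(P,1).tolist(),"W@38",W(38).round(2),"z for 300:",round(brentq(lambda z:W(z)-300,0,100),2),"per corner",plane(d,P,40).round(1).tolist())
E
python3 -c "
from h import *
for f in('w7.png','w8.png','w9.png'):wid(load(f))
w=load('w9.png');R=cv2.Rodrigues(w['rvec'])[0];print((-R.T@w['tvec'].ravel()).round(1))
"
```

```text
corners [[16.4, 122.5], [603.2, 122.7]] W@38 303.06 z for 300: 39.84 per corner [[628.9, 175.8, 40.0], [609.5, -123.3, 40.0]]
corners [[16.8, 127.9], [604.3, 127.9]] W@38 303.1 z for 300: 39.85 per corner [[628.8, 175.9, 40.0], [609.5, -123.3, 40.0]]
corners [[17.6, 134.6], [602.5, 134.3]] W@38 304.92 z for 300: 40.94 per corner [[628.7, 176.7, 40.0], [609.4, -124.2, 40.0]]
[632.7  25.  220.2]
```

Width-based height has just begun to rise (39.85 → 40.94). The scene camera also indicates about 0.5 mm, so the actual lift is around 0.5–1 mm. I'll go on carefully.

Call:
{"name": "carry_out", "arguments": {"commands": [[-0.001,-0.0005,-0.005,0,0.4,0],[-0.0015,-0.0003,-0.006,0,0.4,0],[-0.0015,0,-0.005,0,0.2,0]]}}

```text
t: 13.78
ee_pos: [564.8, 28.2, 29.1]
orientation: [-2.186, 0.075, 2.195]
ft_force: [-10.1, 2.4, 4.4]
width: 29.6
```

```bash
cat >> h.py <<'E'
def status(n):
    w=shot('wrist','w%s.png'%n);s=shot('scene','sc%s.png'%n);plan([459,35.7,30],-3.65);prog();front(w,(40,));wid(w);lift(s,load('sc0.png'))
    S=load('sc0.png');print("scene rear +x",shift(s,S,[829,165.1],[809.7,-139.7],np.linspace(.05,.95,40),[1,0,0]),"rampstart",plane(w,[[313,212.5]],30).round(1))
E
python3 -c "
from h import *
status('10')"
```

```text
s 1 shift tool mm [ -0.5  -0.6 106.4] turn [180.   -0.4  -0.3]
s -1 shift tool mm [ -0.5  -0.6 106.4] turn [-0.   0.2 -0.2]
t 13.88 pos [565.2  28.2  29.2] q [ 0.03  0.58  1.85 -0.01  0.72  1.67] F [-8.4  0.3  3.3] w 29.0
[[-0.003, -0.065, -0.998], [-0.004, -0.998, 0.065], [-1.0, 0.004, 0.003]]
advance past 18mm-contact 18.3 lateral -0.7
z 40 front x at y25.5 618.7 yaw -3.69
wedge px [[273, 144], [272, 213], [286, 214], [281, 236], [284, 285], [287, 288], [338, 287], [342, 280], [342, 240], [337, 214], [350, 212], [351, 145]] edge rows [143.8 143.6]
corners [[16.1, 143.9], [602.5, 143.6]] W@38 305.78 z for 300: 41.42 per corner [[628.7, 177.2, 40.0], [609.1, -124.6, 40.0]]
R median mm 0.53 mm/px 4.64 [3.6, -1.2, 0.6, 0.3, 0.4, 4.0, 0.4, 0.3, 4.3, -1.1, 2.2, 2.1]
L median mm 1.11 mm/px 4.68 [2.3, -0.3, -0.3, 3.8, 0.7, 1.0, 3.3, 2.1, 1.2, 3.3, 0.8, 0.7]
scene rear +x (np.float64(0.0), array([-0.02,  0.03])) rampstart [[578.7  27.3  30. ]]
```

```bash
cat >> h.py <<'E'
def lift2(d,ref):
    A,B=np.array([609.9,-122.6]),np.array([628.6,173.7])
    for n,ts in(("R",np.linspace(.05,.38,80)),("L",np.linspace(.66,.95,80))):
        o=[];s=np.arange(-5,5,.1)
        for t in ts:
            P=np.r_[A+t*(B-A),38.];u=proj(ref,[P])[0];du=proj(ref,[P+[0,0,10]])[0]-u;L=np.linalg.norm(du)/10;p=(u+s[:,None]*du/np.linalg.norm(du)).astype(np.float32)
            e=[]
            for im in(ref,d):
                x=cv2.remap(im["pixels"][:,:,1].astype(np.float32),p[None,:,0].copy(),p[None,:,1].copy(),1).ravel()
                lo,hi=np.median(x[:15]),np.median(x[-15:]);e.append(s[-1]-np.clip((x-lo)/(hi-lo),0,1.2).sum()*.1)
            o.append((e[1]-e[0])/L)
        print(n,"area lift mm: mean",np.mean(o).round(2),"trim",np.mean(np.sort(o)[16:-16]).round(2),"sd",np.std(o).round(2))
E
python3 -c "
from h import *
r=load('sc0.png')
for k in('3','7','9','10'):print(k);lift2(load('sc%s.png'%k),r)
"
```

```text
3
R area lift mm: mean 0.03 trim 0.02 sd 0.11
L area lift mm: mean 0.01 trim 0.01 sd 0.12
7
R area lift mm: mean -0.63 trim -0.66 sd 0.27
L area lift mm: mean 0.15 trim -0.06 sd 0.95
9
R area lift mm: mean 0.58 trim 0.62 sd 0.31
L area lift mm: mean 1.06 trim 1.12 sd 0.48
10
R area lift mm: mean 1.09 trim 1.07 sd 0.38
L area lift mm: mean 1.6 trim 1.61 sd 0.46
```

```bash
cat >> h.py <<'E'
def slide(d,ref):
    A,B=np.array([809.7,-139.7]),np.array([829,165.1]);s=np.arange(-3,3,.1);o=[];pr=[]
    for t in np.linspace(.1,.9,80):
        P=np.r_[A+t*(B-A),38.];u=proj(ref,[P])[0];du=proj(ref,[P+[10,0,0]])[0]-u;L=np.linalg.norm(du)/10;p=(u+s[:,None]*du/np.linalg.norm(du)).astype(np.float32);e=[]
        for im in(ref,d):
            x=cv2.remap(im["pixels"][:,:,1].astype(np.float32),p[None,:,0].copy(),p[None,:,1].copy(),1).ravel();pr.append(x)
            lo,hi=x[:5].mean(),x.max();e.append(s[np.argmax(x>(lo+hi)/2)])
        o.append((e[1]-e[0])/L)
    print("rear slide +x mean",np.mean(o).round(2),"sd",np.std(o).round(2),"profile",np.mean(pr[::2],0)[::6].round().tolist(),np.mean(pr[1::2],0)[::6].round().tolist())
E
python3 -c "
from h import *
r=load('sc0.png')
for k in('3','7','9','10'):slide(load('sc%s.png'%k),r)
"
```

```text
rear slide +x mean 0.01 sd 0.12 profile [23.0, 22.0, 23.0, 29.0, 43.0, 65.0, 86.0, 101.0, 110.0, 113.0] [24.0, 24.0, 24.0, 30.0, 45.0, 67.0, 90.0, 105.0, 114.0, 118.0]
rear slide +x mean 0.06 sd 0.2 profile [23.0, 22.0, 23.0, 29.0, 43.0, 65.0, 86.0, 101.0, 110.0, 113.0] [25.0, 24.0, 25.0, 31.0, 46.0, 68.0, 90.0, 107.0, 116.0, 120.0]
rear slide +x mean 0.08 sd 0.21 profile [23.0, 22.0, 23.0, 29.0, 43.0, 65.0, 86.0, 101.0, 110.0, 113.0] [25.0, 24.0, 25.0, 31.0, 46.0, 68.0, 91.0, 107.0, 116.0, 120.0]
rear slide +x mean 0.07 sd 0.23 profile [23.0, 22.0, 23.0, 29.0, 43.0, 65.0, 86.0, 101.0, 110.0, 113.0] [25.0, 24.0, 25.0, 31.0, 46.0, 68.0, 90.0, 107.0, 116.0, 120.0]
```

No rear slide (0.07 mm), and the wrist and scene cameras agree that lift has grown about 1.6 mm. Ramp geometry says up to 3.3 mm. Another 5 mm or so gives about 2.7 mm (4.4 at most).

Call:
{"name": "carry_out", "arguments": {"commands": [[-0.002,-0.0006,-0.005,0,0.4,-0.2],[-0.0012,-0.0003,-0.005,0,0.3,0],[-0.0012,0,-0.005,0,0.2,0]]}}

```text
t: 14.25
ee_pos: [567.5, 28.2, 29.1]
orientation: [-2.175, 0.073, 2.204]
ft_force: [-15.3, 3.0, 15.2]
width: 29.2
```

```bash
python3 -c "
from h import *
status('11');r=load('sc0.png');lift2(load('sc11.png'),r);slide(load('sc11.png'),r)"
```

```text
s 1 shift tool mm [  0.4  -0.5 109.2] turn [179.9  -0.2  -1.1]
s -1 shift tool mm [  0.4  -0.5 109.2] turn [-0.1  0.7 -0.1]
t 14.35 pos [567.9  28.1  29.1] q [ 0.03  0.58  1.84 -0.    0.73  1.67] F [-11.8   2.1   9.9] w 29.6
[[-0.012, -0.065, -0.998], [-0.001, -0.998, 0.065], [-1.0, 0.002, 0.012]]
advance past 18mm-contact 21.1 lateral -0.6
z 40 front x at y25.5 618.6 yaw -3.68
wedge px [[273, 150], [272, 212], [286, 214], [281, 237], [281, 281], [287, 288], [338, 287], [341, 280], [342, 240], [337, 213], [351, 212], [351, 151]] edge rows [150.  149.5]
corners [[15.9, 150.0], [603.7, 149.5]] W@38 307.01 z for 300: 42.12 per corner [[628.5, 177.9, 40.0], [609.0, -125.1, 40.0]]
R median mm 2.43 mm/px 4.64 [4.2, -1.0, 0.8, 4.0, -0.9, 4.3, 3.9, 0.5, 4.7, -0.7, 2.3, 2.5]
L median mm 2.21 mm/px 4.68 [3.6, 1.0, 0.1, 3.3, 1.0, 1.3, 3.7, 2.4, 1.5, 3.8, 3.4, 2.1]
scene rear +x (np.float64(0.01), array([-0.02,  0.09])) rampstart [[581.5  27.3  30. ]]
R area lift mm: mean 1.76 trim 1.74 sd 0.43
L area lift mm: mean 2.27 trim 2.28 sd 0.49
rear slide +x mean 0.09 sd 0.2 profile [23.0, 22.0, 23.0, 29.0, 43.0, 65.0, 86.0, 101.0, 110.0, 113.0] [25.0, 24.0, 25.0, 31.0, 46.0, 68.0, 90.0, 107.0, 116.0, 120.0]
```

Lift is now about 2.0–2.3 mm by both cameras and 3.9 mm at most by geometry. One light levelling nudge, then hold and recheck.

Call:
{"name": "carry_out", "arguments": {"commands": [[-0.0015,-0.0003,-0.003,0,0.6,0],[-0.0005,0,-0.002,0,0.2,0],[0,0,-0.001,0,0,0],[0,0,0,0,0,0]]}}

```text
t: 14.85
ee_pos: [567.9, 28.2, 29.1]
orientation: [-2.178, 0.074, 2.201]
ft_force: [-0.4, 0.8, 3.6]
width: 29.7
```

```bash
python3 -c "
from h import *
status('12');r=load('sc0.png');lift2(load('sc12.png'),r);slide(load('sc12.png'),r);shot('top','top12.png')
cv2.imwrite('pics/c12.png',np.vstack([np.hstack([cv2.resize(load('w12.png')['pixels'],(400,250)),cv2.resize(load('sc12.png')['pixels'],(400,250))]),cv2.resize(load('w12.png')['pixels'][100:225],(800,156))]))"
```

```text
s 1 shift tool mm [  0.3  -0.5 109.1] turn [179.9  -0.3  -0.9]
s -1 shift tool mm [  0.3  -0.5 109.1] turn [-0.1  0.6 -0.2]
t 14.95 pos [567.9  28.2  29.1] q [ 0.03  0.58  1.84 -0.    0.73  1.67] F [-3.1  1.4  5.3] w 29.5
[[-0.011, -0.065, -0.998], [-0.002, -0.998, 0.065], [-1.0, 0.003, 0.01]]
advance past 18mm-contact 21.0 lateral -0.6
z 40 front x at y25.5 618.5 yaw -3.68
wedge px [[272, 151], [272, 212], [286, 214], [281, 237], [282, 280], [289, 288], [337, 287], [341, 281], [342, 252], [337, 213], [351, 212], [351, 151]] edge rows [150.5 150.2]
corners [[16.3, 150.6], [603.0, 150.2]] W@38 306.97 z for 300: 42.1 per corner [[628.5, 177.8, 40.0], [608.9, -125.1, 40.0]]
R median mm 2.44 mm/px 4.64 [4.1, -1.0, 0.8, 3.9, -0.9, 4.3, 3.9, 0.5, 4.8, -0.7, 2.3, 2.5]
L median mm 2.25 mm/px 4.68 [3.6, 0.0, 0.1, 3.3, 1.1, 1.2, 3.7, 2.5, 1.6, 3.8, 3.3, 2.1]
scene rear +x (np.float64(0.01), array([-0.01,  0.07])) rampstart [[581.8  27.3  30. ]]
R area lift mm: mean 1.75 trim 1.7 sd 0.42
L area lift mm: mean 2.27 trim 2.26 sd 0.41
rear slide +x mean 0.07 sd 0.21 profile [23.0, 22.0, 23.0, 29.0, 43.0, 65.0, 86.0, 101.0, 110.0, 113.0] [25.0, 24.0, 25.0, 31.0, 46.0, 68.0, 90.0, 107.0, 116.0, 120.0]
```

View pics/c12.png

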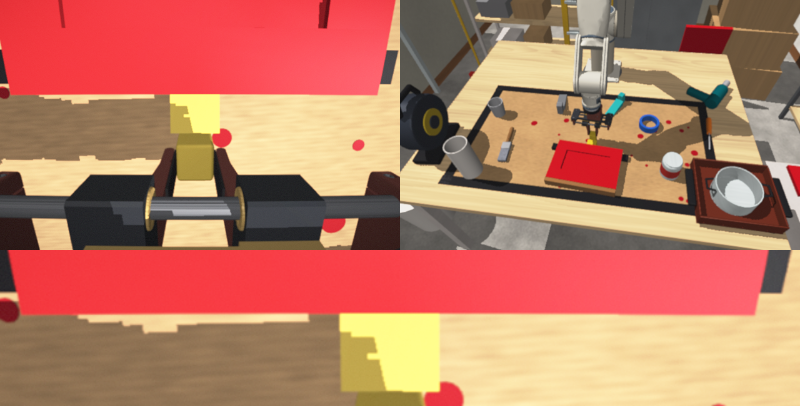

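Stable with low forces. The right corner reads only about 1.7 mm, so I'll make one more small advance (about 3 mm of travel, 0.7 mm of lift) for margin.

Call:
{"name": "carry_out", "arguments": {"commands": [[-0.002,-0.0005,-0.005,0,0.7,-0.1],[-0.0015,-0.0003,-0.006,0,0.4,0],[0,0,-0.001,0,0,0],[0,0,0,0,0,0]]}}

```text
t: 15.5
ee_pos: [573.8, 28.0, 29.1]
orientation: [-2.185, 0.074, 2.194]
ft_force: [-3.9, 0.4, 7.4]
width: 29.3
```

```bash
python3 -c "
from h import *
status('13');r=load('sc0.png');lift2(load('sc13.png'),r);slide(load('sc13.png'),r)"
```

```text
s 1 shift tool mm [ -0.4  -0.2 115.1] turn [179.9  -0.2  -0.3]
s -1 shift tool mm [ -0.4  -0.2 115.1] turn [-0.1  0.2 -0.1]
t 15.6 pos [573.8  28.   29.1] q [ 0.03  0.59  1.83 -0.    0.73  1.67] F [-3.8  0.8  1. ] w 29.1
[[-0.004, -0.065, -0.998], [-0.002, -0.998, 0.065], [-1.0, 0.002, 0.004]]
advance past 18mm-contact 26.9 lateral -0.4
z 40 front x at y25.5 618.1 yaw -3.53
wedge px [[272, 163], [272, 212], [286, 214], [281, 237], [284, 286], [338, 287], [342, 280], [342, 241], [337, 212], [349, 211], [351, 163]] edge rows [163.4 161.5]
corners [[17.5, 163.5], [602.3, 161.4]] W@38 309.31 z for 300: 43.45 per corner [[627.7, 179.3, 40.0], [608.8, -126.0, 40.0]]
R median mm 3.33 mm/px 4.64 [4.8, 3.0, 1.2, 4.8, -0.3, 3.3, 4.4, 0.8, 5.2, 4.3, 1.6, 3.4]
L median mm 3.41 mm/px 4.68 [3.6, 2.6, 0.9, 4.2, 3.2, 2.0, 4.7, 4.5, 3.0, 4.5, 4.1, 2.6]
scene rear +x (np.float64(0.01), array([-0.02,  0.04])) rampstart [[587.7  27.1  30. ]]
R area lift mm: mean 3.04 trim 3.03 sd 0.36
L area lift mm: mean 3.58 trim 3.59 sd 0.43
rear slide +x mean 0.07 sd 0.19 profile [23.0, 22.0, 23.0, 29.0, 43.0, 65.0, 86.0, 101.0, 110.0, 113.0] [25.0, 25.0, 25.0, 31.0, 46.0, 68.0, 91.0, 107.0, 116.0, 120.0]
```

```bash
python3 -c "
from h import *
plan([459,35.7,30],-3.65);print(ctrl.close_job())"
```

```text
s 1 shift tool mm [ -0.4  -0.2 115.1] turn [179.9  -0.2  -0.3]
s -1 shift tool mm [ -0.4  -0.2 115.1] turn [-0.1  0.2 -0.1]
t 15.6 pos [573.8  28.   29.1] q [ 0.03  0.59  1.83 -0.    0.73  1.67] F [-3.8  0.8  1. ] w 29.1
[[-0.004, -0.065, -0.998], [-0.002, -0.998, 0.065], [-1.0, 0.002, 0.004]]
the job is handed in; nothing more can be done
None
```

I took the yellow wedge by its grip block and pushed it thin end first under the middle of the door's front edge. I handed the job in at 15.6 s with the wedge still gripped there, carrying the door's front.

**Last checks:**
- **Lift:** both front corners are off their rests. The scene camera reads 3.0 mm at the right and 3.6 mm at the left.
- **Door position:** the rear edge moved 0.07 mm, and the door turned at most about 0.15°.
- **Wedge:** it is within 0.4 mm of the door's centre line, and the gripper is level to 0.2°.
- **Force:** the wrist force is about 4 N while holding.
- **Other things on the bench:** I saw none moved in the last full scene picture, but I did not measure them.

**Disagreements and misses:**
- **Lift readings differ:** the wrist camera gives 3.6 mm of rise since the wedge first reached the door, but about 5.4 mm in absolute terms. The ramp geometry gives about 5.3 mm. My best estimate is about 4 mm.
- **Overshoot:** the last nudge moved the wedge 6 mm instead of the 3 mm I intended, adding about 1.3 mm of lift. I did not pull it back, to avoid dragging the door.
- **Force and tilt on the way in:** the wedge was pressed onto the bench with up to 29 N. The gripper also tilted by up to about 1.5° before I corrected it.

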